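# Put the piled spares back in their fitted trays

### The job

Clear the pile of spares on the storeroom counter: take it apart from the top, one thing at a time, and set each spare, including the one standing alone, down without dropping it in the blue-rimmed tray whose pocket has its shape (nut in the hexagon, carton in the oblong, junction box in the square, tin in the round). Each must end lying flat on its tray's floor inside the rim, the same way up as it was; leave the jar and the roll of tape where they are.

Things in the scene. Friction and masses are not known exactly. Their poses are not given: they have to be found in the camera images.
- junction_box: Square plastic electrical junction box, grey with a paler lid, 62 x 62 mm, 36 mm high; rigid, about 0.2 kg. Origin: centre of its underside, z up. x and y along its sides. Loose; it and the tin stand on the counter, one of them (either) at the foot of the pile, the other alone 13 to 22 cm away.
- tin: Round flat closed steel tin, 62 mm diameter, 36 mm high; about 0.25 kg. Origin: centre of its underside, z up. Loose; it stands on the counter, alone or at the foot of the pile.
- carton: Small closed oblong carton of brown card with a white paper band, 68 mm long (its x) by 42 mm (its y), 30 mm high; full and stiff, about 0.1 kg. Origin: centre of its underside, z up. Loose; at the start it lies on whichever of junction box or tin is the foot of the pile, lying across its middle, its ends sticking out by 3 mm or so.
- nut: Large dark steel hexagon nut, 36 mm across flats (41.6 mm across corners), 22 mm high, with a 22 mm bore; about 0.11 kg. Origin: centre of its underside, z up. Its x axis is square to one pair of flats, with further pairs 60 deg either way. Loose; at the start it lies flat on the carton, at the top of the pile.
- square_tray: Plastic fitted tray: blue rim round a square pocket, 76 x 76 mm inside, on a grey 90 x 90 mm board. Fixed to the counter; 6 mm thick floor with a rim standing 8 mm above it (rim top 14 mm over the counter, rim 6 mm thick). Origin: centre of the underside, z up; x and y along the pocket's sides.
- round_tray: Plastic fitted tray: blue rim round a round pocket, 76 mm inside, on a grey 90 x 90 mm board. Fixed to the counter; 6 mm thick floor with a rim standing 8 mm above it (rim top 14 mm over the counter, rim 6 mm thick). Origin: centre of the underside, z up; x and y along the board's sides.
- oblong_tray: Plastic fitted tray: blue rim round an oblong pocket, 82 mm (its x) by 56 mm (its y) inside, on a grey 96 x 70 mm board. Fixed to the counter; 6 mm thick floor with a rim standing 8 mm above it (rim top 14 mm over the counter, rim 6 mm thick). Origin: centre of the underside, z up; x along the pocket's long side.
- hex_tray: Plastic fitted tray: blue rim round a hexagonal pocket, 50 mm across flats inside, on a grey 72 x 72 mm board. Fixed to the counter; 6 mm thick floor with a rim standing 8 mm above it (rim top 14 mm over the counter, rim 6 mm thick). Origin: centre of the underside, z up; x is square to one pair of the pocket's flats.
- jar: Bystander: closed jar with a black cap, 56 mm diameter, 80 mm high, upright at the far side of the work. Loose; origin: centre of its underside.
- tape: Bystander: roll of pale tape lying flat, 90 mm outside diameter, 30 mm high, at the far side of the work. Loose; origin: centre of its underside.

How it is judged:
By the outcome, as a careful person would: the job done as asked, in the order asked, and still so for the second after the job is handed in, with the robot touching nothing.
It also fails if it takes over 96 s, if anything falls off the work surface, if the arm or the gripper's body presses on something with over 40 N, if the wrist force passes 120 N, or if a joint passes its speed limit or range.

### The arm

A 7-joint arm with a two-finger parallel gripper is mounted at the origin on the work surface. World frame = base frame: x ahead of the robot, y to its left, z up, the work surface at z = 0. Lengths are in m, angles in rad, forces in N, time in s.
With the tool pointing down it reaches from about 0.35 to 0.9 m from the base axis. Payload 8.1 kg.
Tool frame: the origin (TCP) lies where the fingers leave the gripper's body, on its centre line; the fingertips stand 66 mm ahead of it and the grasp point (between the pads) lies 47 mm ahead of it; z points along the fingers, y is the line along which they close (so a half turn about z gives the same grasp; the last joint's range is limited). The gripper opens to 92 mm and grips with 3 to 60 N. Pads are 19 mm wide; open, the fingers measure 130 mm over their backs; the gripper's body (75 mm by 190 mm) begins 47 mm behind the grasp point.
Start: joints at [1.095, 0.434, 0.025, 1.573, -0.012, 1.134, -0.075], TCP at [0.228, -0.582, 0.292] pointing down, gripper open.
Joint ranges: [-2.62, 2.62], [-0.44, 2.09], [-1.27, 1.32], [0.08, 2.57], [-1.32, 4.46], [0.12, 2], [-2.74, 2.74]. Speed limits (rad/s): [2.22, 2.22, 3.01, 3.01, 3.14, 3.14, 3.14].

### API

Orientations are given as a rotation vector (axis times angle).
In Python, from cell import arm gives the robot as it stands.
- The arm moves only by the tool send_rows, never from a script. Its argument "motion" is text: rows parted by semicolons, each of 7 numbers parted by spaces: the closure, from 0 (fully open) to 1 (shut), then the shift along the world's x, y, z in m, then the turn, a rotation vector about the world's x, y, z in degrees. A call has 1 to 5 rows; each row shifts and turns the commanded pose from where the row before left it; what a row does not reach is not made up. A row lasts 1/8 s, in which the tool goes at most 62.5 mm and 10.7 degrees, less where a joint would pass 70% of its speed; a pose out of reach is approached as far as the arm can. A call is refused whole if a number of a shift passes 0.0625 or a number of a turn 10.7, either way. A call with a gripper value outside its range is refused whole. The fingers move at their own pace and stop on an object; "force" is the grip in N (left out, the last holds). Time passes only in rows, so rows that do not move let the fingers close. It gives the time, the measured TCP pose, the force, the opening and the grip force at its end, in the units of the state.
- arm.observe(): the state, without advancing time (a new reading comes with each control period).
- arm.get_image(name): name is "side" or "top"; returns (picture, depth): 480x640x3 uint8, blue, green, red; 480x640 float32, m along the optical axis (not along the pixel's ray), 0 where there is no reading.
- arm.camera_model(name): a dict with "fx", "fy", "cx", "cy" (pixels), "view" (4x4, takes a point from world to camera coordinates). Camera axes: x right, y down, z forward; pixel columns grow to the right and rows downward; lengths in m; the calibration is good to about 2 mm. A picture is of the moment at which its call begins. camera_model takes no time and is no camera call.
- arm.sign_off(): hands the job in; it is judged then, once.
The state is a dict: "clock": time; "joints": joint angles; "dq": joint speeds; "joint_efforts": joint torques, N m; "position": TCP position; "ee_rot": TCP orientation; "force": force on the tool from outside, world axes, zero at the start; "ft_torque": the same for the moment, N m; "width": opening from 0.0 (shut) to 1.0 (fully open); "gripper_force": force on a finger pad.
Only numpy, scipy, OpenCV 4.12 (cv2) and the standard library are available. Lean on these libraries where they do the work, as an engineer would, in place of code of your own. Each camera call takes 0.05 s, during which the arm holds its last target. There are 200 camera calls.

## Working session

There is one attempt and no reset: what is moved stays moved. The work goes in short steps, Python scripts to look and compute and a tool call to move; the robot and the scene stay as the last step left them, time stands still between calls to the robot, and variables do not carry over. Pictures are saved under pics/ and viewed, at most 14 in all, crops included, and the job is handed in when it is done.

Besides the shell and the picture viewer there is one more tool, called after ">>>" as name(argument=value, ...) on one line, values as JSON. send_rows: Moves the arm, as the interface text tells. Its arguments: {"type":"object","properties":{"motion":{"type":"string"},"force":{"type":"number"}},"required":["motion"]}

```bash
ls; mkdir -p pics; python3 - <<'E'
from cell import arm
import cv2,numpy as np
for n in("top","side"):
    p,d=arm.get_image(n);cv2.imwrite(f"pics/{n}0.png",p);np.save(f"{n}0.npy",d)
    m=arm.camera_model(n);print(n,m["fx"],m["cx"],m["cy"],np.round(m["view"],3).tolist())
s=arm.observe();print(s["position"],s["ee_rot"],s["clock"],s["width"],s["force"])
E
```

```text
pics
top 442.77819829937954 323.5270913495006 238.398293853345 [[0.0, -1.0, -0.003, -0.011], [-0.98, 0.0, -0.198, 0.608], [0.198, 0.003, -0.98, 0.948], [0.0, 0.0, 0.0, 1.0]]
side 565.1160761800579 324.51884435009634 231.654069281586 [[-0.995, -0.094, 0.021, 0.618], [-0.068, 0.528, -0.846, 0.107], [0.068, -0.844, -0.532, 1.0], [0.0, 0.0, 0.0, 1.0]]
[ 0.22746137 -0.58174634  0.29153426] [-3.08585418e+00 -5.81890289e-01  6.25905410e-04] 0.1 1.001122452281509 [ 0.36771151  0.56355127 -0.34057259]
```

View pics/top0.png

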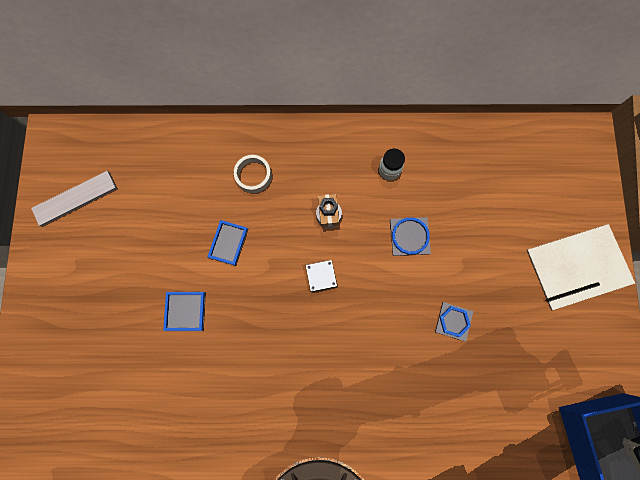

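View pics/side0.png

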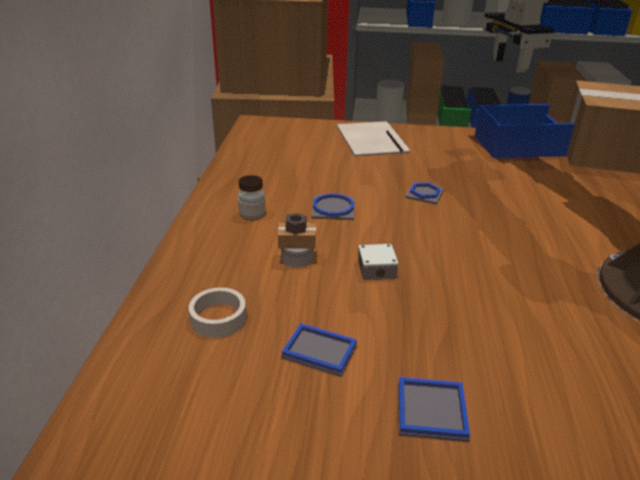

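Top view: pile (tin, carton, nut) at about (328,212) and the box alone at (321,276). The trays are square (185,311), oblong (228,243), round (411,236) and hex (455,321). The jar is at (392,164) and the tape at (252,174).

```bash
cat > h.py <<'E'
import cv2,numpy as np
from cell import arm
def ray(n,uv,z):
    m=arm.camera_model(n);V=np.array(m["view"]);R=V[:3,:3];c=-R.T@V[:3,3]
    uv=np.atleast_2d(np.asarray(uv,float))
    d=np.c_[(uv[:,0]-m["cx"])/m["fx"],(uv[:,1]-m["cy"])/m["fy"],np.ones(len(uv))]@R
    return c+d*((z-c[2])/d[:,2])[:,None]
def blobs(n,mask,z,amin=60):
    cs,_=cv2.findContours(mask.astype(np.uint8),cv2.RETR_EXTERNAL,cv2.CHAIN_APPROX_NONE)
    for c in cs:
        if cv2.contourArea(c)<amin: continue
        P=ray(n,c[:,0],z)[:,:2]
        r=cv2.minAreaRect((P*1000).astype(np.float32))
        a=cv2.boundingRect(c);yield a,r,P
def depthpts(n,d):
    v,u=np.mgrid[:480,:640];m=arm.camera_model(n);V=np.array(m["view"])
    C=np.stack([(u-m["cx"])/m["fx"]*d,(v-m["cy"])/m["fy"]*d,d],-1)
    return (C-V[:3,3])@V[:3,:3]
E
python3 - <<'E'
from h import *
for n in("top","side"):
    p=cv2.imread(f"pics/{n}0.png");h=cv2.cvtColor(p,cv2.COLOR_BGR2HSV)
    blue=(h[...,0]>100)&(h[...,0]<130)&(h[...,1]>150)&(h[...,2]>80)
    print(n)
    for a,r,P in blobs(n,blue,.014):
        if a[2]<80:print(" tray",a,np.round(r[0],1),np.round(r[1],1),round(r[2],1))
    X=depthpts(n,np.load(f"{n}0.npy"))
    roi=(X[...,0]>.4)&(X[...,0]<.8)&(abs(X[...,1])<.12)
    for nm,lo,hi,z in(("box",.030,.042,.036),("carton",.058,.072,.066),("nut",.080,.096,.088)):
        for a,r,P in blobs(n,roi&(X[...,2]>lo)&(X[...,2]<hi),z,40):
            print(nm,a,np.round(r[0],1),np.round(r[1],1),round(r[2],1))
t=cv2.imread("pics/top0.png")[180:300,280:370];s=cv2.imread("pics/side0.png")[200:290,260:410]
cv2.imwrite("pics/c.png",np.hstack([cv2.resize(t,(400,533),interpolation=2),cv2.resize(cv2.imread("pics/side0.png")[205:275,270:325],(400,533),interpolation=2)]))
E
```

```text
top
 tray (582, 402, 58, 78) [ 168.5 -657.8] [135.1 134.2] 11.4
 tray (440, 306, 30, 31) [ 423.2 -312.8] [62.4 68.1] 42.7
 tray (163, 292, 41, 39) [446.6 313. ] [88.6 86.8] 90.0
 tray (208, 220, 39, 45) [609. 219.] [68.9 94.4] 73.7
 tray (392, 218, 38, 36) [ 624.7 -218.8] [88.5 85.4] 90.0
box (306, 260, 31, 32) [526.3  -5. ] [62.4 61.9] 11.4
carton (319, 208, 20, 17) [659.3 -22.7] [43.6 37.8] 90.0
carton (324, 203, 9, 7) [682.9 -21.6] [18.4 14.3] 90.0
carton (318, 194, 19, 12) [700.2 -19.2] [22.8 41.7] 10.3
nut (319, 198, 19, 17) [676.8 -21.4] [40.5 37.3] 90.0
side
 tray (400, 378, 69, 57) [446.3 315.2] [87.2 86.4] 89.9
 tray (283, 324, 72, 46) [607.3 221.3] [66.7 92.4] 73.4
box (278, 245, 37, 10) [673.3   2.2] [66.  29.2] 7.2
box (359, 244, 39, 23) [525.2   0.6] [62.2 70.5] 10.4
carton (278, 223, 38, 17) [674.2 -13.6] [67.9 54.5] 7.3
nut (285, 213, 21, 16) [676.8 -13.5] [35.7 52. ] 7.1
```

View pics/c.png

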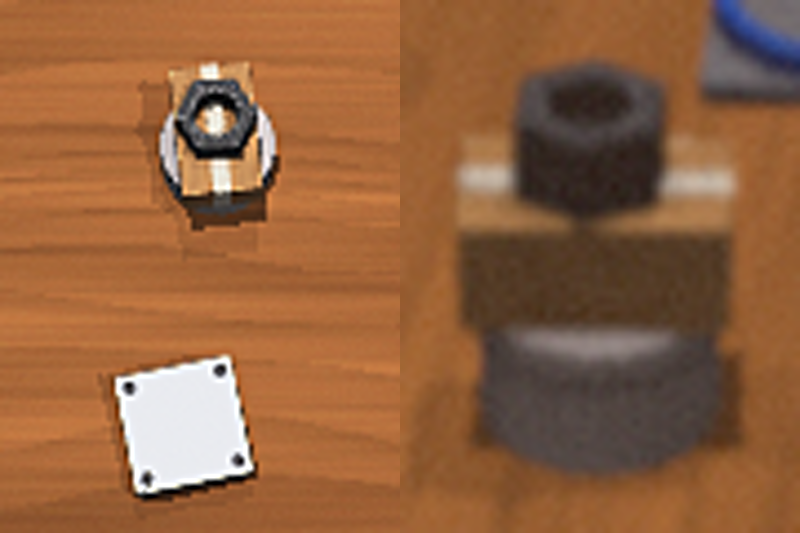

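Crop: tin at the foot, carton's long side about +8° from world x, nut flats roughly square to x, box turned about +11°. I'm moving over the nut now.

>>> send_rows(motion="0 0.037 0.046 0 0 0 6;0 0.037 0.046 0 0 0 6;0 0.037 0.046 0 0 0 6;0 0.037 0.046 0 0 0 6;0 0.037 0.046 0 0 0 6", force=20)

```text
clock: 0.72
position: [0.4134, -0.3504, 0.2921]
ee_rot: [-2.829, -1.366, 0.0]
force: [-0.0, -0.8, -0.0]
width: 1.003
gripper_force: 0.0
```

>>> send_rows(motion="0 0.037 0.046 -0.005 0 0 6;0 0.037 0.046 -0.005 0 0 6;0 0.037 0.046 -0.005 0 0 6;0 0.037 0.046 -0.005 0 0 6;0 0.037 0.046 -0.01 0 0 6")

```text
clock: 1.35
position: [0.5987, -0.1207, 0.2621]
ee_rot: [2.379, 2.051, 0.0]
force: [1.3, -0.6, 0.4]
width: 1.004
gripper_force: 0.0
```

>>> send_rows(motion="0 0.037 0.046 -0.01 0 0 5;0 0.037 0.046 -0.01 0 0 3.5;0 0.004 0.007 -0.02 0 0 0;0 0 0 0 0 0 0")

```text
clock: 1.85
position: [0.6743, -0.0229, 0.2198]
ee_rot: [-2.221, -2.217, 0.005]
force: [-1.1, -1.2, -0.1]
width: 0.999
gripper_force: 0.0
```

>>> send_rows(motion="0 0.002 0.002 -0.03 0 0 0;0 0 0 -0.03 0 0 0;0 0 0 -0.015 0 0 0;0 0 0 0 0 0 0;0 0 0 0 0 0 0")

```text
clock: 2.48
position: [0.6782, -0.0216, 0.1487]
ee_rot: [2.224, 2.217, 0.002]
force: [0.8, -0.3, -0.5]
width: 1.001
gripper_force: 0.0
```

```bash
python3 - <<'E'
from h import *
p,d=arm.get_image("side");cv2.imwrite("pics/n.png",cv2.resize(p[150:290,210:390],(720,560),interpolation=2))
s=arm.observe();print(s["position"],s["force"])
E
```

```text
[ 0.67831952 -0.02132414  0.14880729] [ 0.26886924  0.68915119 -0.12679014]
```

View pics/n.png

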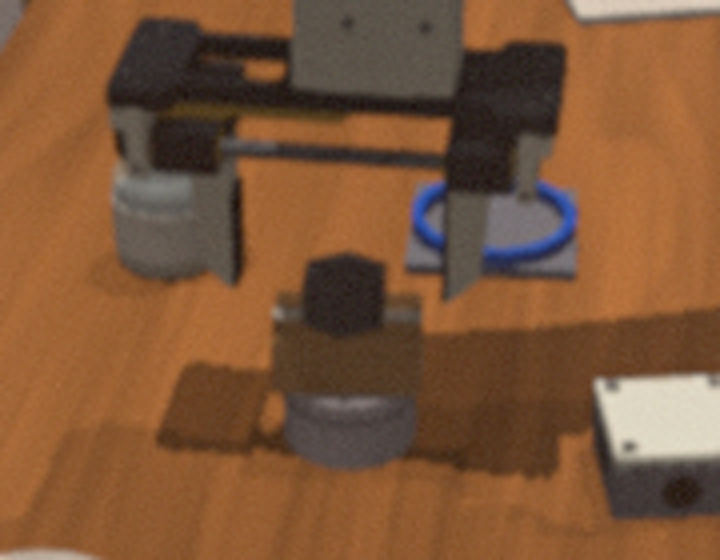

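Fingers straddle the nut (about (343,295) in the crop), clear of the carton. Lowering 5 mm and closing.

>>> send_rows(motion="0.5 0 0 -0.005 0 0 0;0.5 0 0 0 0 0 0;0.5 0 0 0 0 0 0;0.57 0 0 0 0 0 0;0.6 0 0 0 0 0 0")

```text
clock: 3.15
position: [0.6777, -0.021, 0.1423]
ee_rot: [2.224, 2.219, 0.0]
force: [0.4, -0.0, -0.0]
width: 0.504
gripper_force: 0.0
```

>>> send_rows(motion="0.65 0 0 0 0 0 0;0.7 0 0 0 0 0 0;0.8 0 0 0 0 0 0;0.9 0 0 0 0 0 0", force=20)

```text
clock: 3.65
position: [0.6776, -0.0211, 0.1422]
ee_rot: [2.224, 2.219, -0.0]
force: [0.1, -0.3, 0.2]
width: 0.391
gripper_force: 19.8
```

>>> send_rows(motion="0.9 0 0 0.02 0 0 0;0.9 0 0 0.04 0 0 0;0.9 -0.02 -0.02 0.02 0 0 0;0.9 -0.034 -0.039 0 0 0 -3;0.9 -0.034 -0.039 0 0 0 -3")

```text
clock: 4.28
position: [0.5891, -0.1198, 0.224]
ee_rot: [2.337, 2.097, 0.002]
force: [0.1, -0.7, -0.5]
width: 0.396
gripper_force: 19.9
```

>>> send_rows(motion="0.9 -0.034 -0.039 0 0 0 -3;0.9 -0.034 -0.039 0 0 0 -3;0.9 -0.034 -0.039 0 0 0 -3;0.9 -0.034 -0.039 0 0 0 -2;0.9 -0.031 -0.037 -0.02 0 0 0")

```text
clock: 4.9
position: [0.4226, -0.314, 0.2048]
ee_rot: [2.525, 1.862, 0.002]
force: [1.3, -1.5, -1.6]
width: 0.391
gripper_force: 19.9
```

>>> send_rows(motion="0.9 0 0 -0.03 0 0 0;0.9 0 0 -0.04 0 0 0;0.9 0 0 -0.02 0 0 0;0.9 0 0 0 0 0 0;0.9 0 0 0 0 0 0")

```text
clock: 5.52
position: [0.4234, -0.3124, 0.1137]
ee_rot: [2.526, 1.864, 0.001]
force: [-0.1, -0.6, -1.7]
width: 0.393
gripper_force: 19.9
```

```bash
python3 - <<'E'
from h import *
p,d=arm.get_image("side");q,e=arm.get_image("top")
cv2.imwrite("pics/n2.png",np.hstack([cv2.resize(p[110:230,350:500],(450,360),interpolation=2),cv2.resize(q[270:370,400:497],(350,360),interpolation=2)]))
s=arm.observe();print(s["position"],s["force"],s["ee_rot"])
E
```

```text
[ 0.42344262 -0.31251188  0.11369564] [-0.11927417 -0.96385332 -0.92139763] [2.52588193e+00 1.86413084e+00 1.30951488e-03]
```

View pics/n2.png

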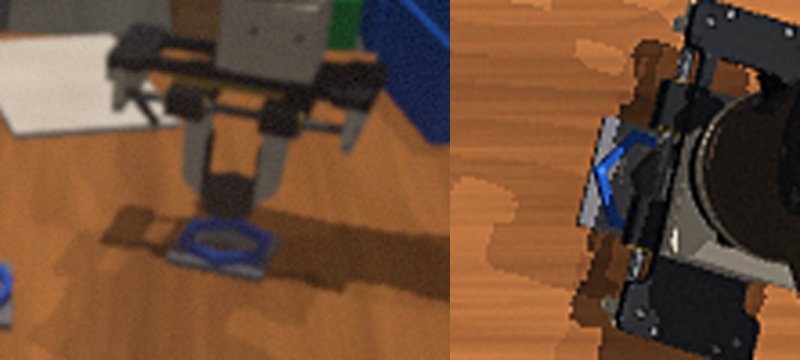

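The nut hangs centred over the hexagon pocket (about (228,238) in the left panel). Lowering.

>>> send_rows(motion="0.9 0 0 -0.015 0 0 0;0.9 0 0 -0.01 0 0 0;0.9 0 0 -0.005 0 0 0;0.9 0 0 0 0 0 0;0.9 0 0 0 0 0 0")

```text
clock: 6.25
position: [0.4226, -0.312, 0.082]
ee_rot: [-2.527, -1.865, 0.0]
force: [0.0, 0.0, -1.6]
width: 0.391
gripper_force: 19.9
```

>>> send_rows(motion="0.9 0 0 -0.001 0 0 0;0.9 0 0 0 0 0 0;0.9 0 0 0 0 0 0")

```text
clock: 6.62
position: [0.4227, -0.3121, 0.0814]
ee_rot: [2.528, 1.865, 0.0]
force: [-1.6, 0.8, 4.4]
width: 0.39
gripper_force: 19.9
```

>>> send_rows(motion="0.58 0 0 0 0 0 0;0.55 0 0 0 0 0 0;0.45 0 0 0 0 0 0;0.4 0 0 0.02 0 0 0;0.3 0 0 0.05 0 0 0")

```text
clock: 7.25
position: [0.4214, -0.3114, 0.1502]
ee_rot: [-2.524, -1.863, 0.002]
force: [1.4, -0.1, 0.4]
width: 0.659
gripper_force: 0.0
```

>>> send_rows(motion="0.2 0 0 0.06 0 0 -10;0 0.03 0.04 0.02 0 0 -10;0 0.03 0.04 0 0 0 -10;0 0.03 0.04 0 0 0 -10;0 0 0 0 0 0 0")

```text
clock: 7.88
position: [0.5151, -0.1872, 0.2314]
ee_rot: [-3.01, -0.895, -0.003]
force: [-1.8, -0.3, 0.3]
width: 1.001
gripper_force: 0.0
```

```bash
cat > lk.py <<'E'
import sys
from h import *
# usage: lk.py zlo zhi ztop  x0 x1 y0 y1
lo,hi,z,x0,x1,y0,y1=map(float,sys.argv[1:8])
for n in("top","side"):
    p,d=arm.get_image(n);X=depthpts(n,d)
    roi=(X[...,0]>x0)&(X[...,0]<x1)&(X[...,1]>y0)&(X[...,1]<y1)
    for a,r,P in blobs(n,roi&(X[...,2]>lo)&(X[...,2]<hi),z,30):
        print(n,a,np.round(r[0],1),np.round(r[1],1),round(r[2],1),"median z",np.median(X[...,2][roi&(X[...,2]>lo)&(X[...,2]<hi)]))
E
python3 lk.py .062 .072 .066 .6 .75 -.09 .05; python3 lk.py .022 .035 .028 .38 .47 -.36 -.27
```

```text
top (318, 194, 21, 31) [676.3 -21.7] [69.1 41.7] 5.8 median z 0.06737846031195624
side (278, 223, 38, 15) [674.6 -16.9] [67.9 48. ] 7.3 median z 0.06623562106319704
side (417, 179, 18, 11) [ 422.3 -307.6] [52.2 36.5] 77.9 median z 0.026918699567645032
```

>>> send_rows(motion="0 0.04 0.042 0 0 0 -7;0 0.04 0.042 0 0 0 -7;0 0.04 0.042 -0.02 0 0 -7;0 0.041 0.041 -0.03 0 0 -5.3;0 0 0 0 0 0 0")

```text
clock: 8.7
position: [0.6723, -0.0231, 0.1791]
ee_rot: [-3.134, -0.185, 0.006]
force: [-0.9, -0.1, 0.2]
width: 1.0
gripper_force: 0.0
```

>>> send_rows(motion="0 0 0 -0.03 0 0 0;0 0 0 -0.02 0 0 0;0.2 0 0 0 0 0 0;0.4 0 0 0 0 0 0;0.45 0 0 0 0 0 0")

```text
clock: 9.32
position: [0.6725, -0.0271, 0.1338]
ee_rot: [3.136, 0.179, 0.003]
force: [0.2, 0.5, 0.2]
width: 0.726
gripper_force: 0.0
```

>>> send_rows(motion="0.3 0.003 0.0065 0 0 0 0;0.3 0 0 0 0 0 0;0.3 0 0 -0.01 0 0 0;0.3 0 0 -0.01 0 0 0;0.3 0 0 0 0 0 0")

```text
clock: 9.95
position: [0.6739, -0.0205, 0.1109]
ee_rot: [3.136, 0.179, -0.004]
force: [1.1, -0.3, -0.3]
width: 0.702
gripper_force: 0.0
```

>>> send_rows(motion="0.4 0.001 0 0.003 0 0 0;0.45 0 0 0 0 0 0;0.5 0 0 0 0 0 0;0.52 0 0 0 0 0 0;0.54 0 0 0 0 0 0")

```text
clock: 10.58
position: [0.6761, -0.0208, 0.1158]
ee_rot: [3.136, 0.179, 0.001]
force: [0.1, -1.3, 1.7]
width: 0.464
gripper_force: 0.6
```

>>> send_rows(motion="0.56 0 0 0 0 0 0;0.6 0 0 0 0 0 0;0.7 0 0 0 0 0 0;0.8 0 0 0 0 0 0", force=15)

```text
clock: 11.08
position: [0.676, -0.0207, 0.1157]
ee_rot: [3.136, 0.179, 0.001]
force: [0.0, -3.2, 3.5]
width: 0.456
gripper_force: 15.0
```

>>> send_rows(motion="0.8 0 0 0.02 0 0 0;0.8 0 0 0.03 0 0 0;0.8 0 0 0.03 0 0 0;0.8 -0.011 0.04 0 0 0 -4;0.8 -0.011 0.04 0 0 0 -4")

```text
clock: 11.7
position: [0.6536, 0.061, 0.197]
ee_rot: [-3.14, 0.044, -0.001]
force: [1.2, 0.4, -1.7]
width: 0.453
gripper_force: 15.0
```

>>> send_rows(motion="0.8 -0.011 0.04 0 0 0 -4;0.8 -0.011 0.04 0 0 0 -4;0.8 -0.012 0.04 0 0 0 -4;0.8 -0.012 0.04 0 0 0 -3;0.8 0 0 0 0 0 0")

```text
clock: 12.32
position: [0.6055, 0.2258, 0.1965]
ee_rot: [-3.107, 0.438, 0.003]
force: [-0.4, 0.1, -1.5]
width: 0.452
gripper_force: 15.0
```

```bash
python3 lk.py .025 .045 .036 .6 .75 -.09 .05
```

```text
top (316, 200, 26, 26) [675.6 -23. ] [59.2 61. ] 90.0 median z 0.03713965288237528
```

>>> send_rows(motion="0.8 0 0 -0.03 0 0 0;0.8 0 0 -0.04 0 0 0;0.8 0 0 -0.015 0 0 0;0.8 0 0 0 0 0 0;0.8 0 0 0 0 0 0")

```text
clock: 13.05
position: [0.6089, 0.2197, 0.1121]
ee_rot: [-3.108, 0.45, -0.003]
force: [0.8, -0.5, -1.8]
width: 0.457
gripper_force: 15.0
```

```bash
python3 - <<'E'
from h import *
p,d=arm.get_image("side");q,e=arm.get_image("top")
cv2.imwrite("pics/c2.png",np.hstack([cv2.resize(p[250:390,240:400],(411,360),interpolation=2),cv2.resize(q[200:290,180:277],(388,360),interpolation=2)]))
X=depthpts("side",d);m=(X[...,0]>.55)&(X[...,0]<.67)&(X[...,1]>.15)&(X[...,1]<.29)&(X[...,2]<.075)&(X[...,2]>.03)
h=cv2.cvtColor(p,cv2.COLOR_BGR2HSV)
s=arm.observe();print(s["position"],s["force"],s["ee_rot"])
E
```

```text
[0.60875903 0.21994152 0.11211396] [-0.47283632  0.00361076 -0.83075769] [-3.10800135  0.44926367 -0.00327134]
```

View pics/c2.png

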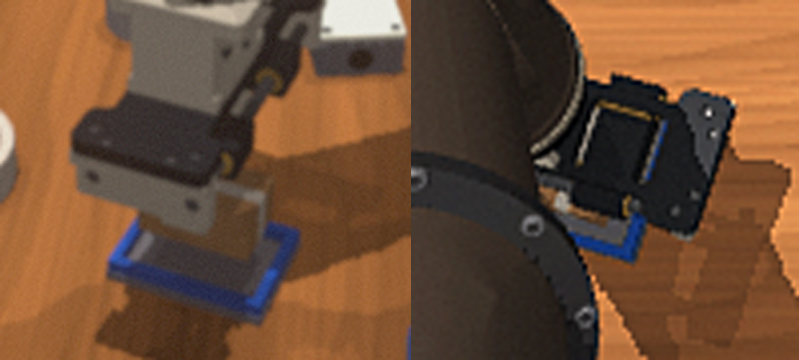

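The carton hangs over the oblong pocket, parallel to it (left panel, (200,225)). Lowering.

>>> send_rows(motion="0.8 0 0 -0.012 0 0 0;0.8 0 0 -0.008 0 0 0;0.8 0 0 -0.005 0 0 0;0.8 0 0 0 0 0 0;0.8 0 0 0 0 0 0")

```text
clock: 13.78
position: [0.6078, 0.2196, 0.0853]
ee_rot: [3.109, -0.449, -0.0]
force: [-0.6, 0.8, -2.0]
width: 0.458
gripper_force: 15.0
```

>>> send_rows(motion="0.8 0 0 -0.001 0 0 0;0.8 0 0 0 0 0 0;0.8 0 0 0 0 0 0")

```text
clock: 14.15
position: [0.6079, 0.2198, 0.0848]
ee_rot: [-3.109, 0.449, -0.0]
force: [-2.1, -0.9, 5.2]
width: 0.458
gripper_force: 15.0
```

>>> send_rows(motion="0.5 0 0 0 0 0 0;0.47 0 0 0 0 0 0;0.4 0 0 0 0 0 0;0.35 0 0 0.02 0 0 0;0.3 0 0 0.05 0 0 0")

```text
clock: 14.78
position: [0.6067, 0.2192, 0.1542]
ee_rot: [3.107, -0.449, -0.006]
force: [1.2, 0.3, 0.3]
width: 0.689
gripper_force: 0.0
```

>>> send_rows(motion="0.2 0 0 0.03 0 0 0;0 0.02 -0.05 0.01 0 0 6;0 0.016 -0.05 0 0 0 5;0 0 0 0 0 0 0")

```text
clock: 15.28
position: [0.6458, 0.1128, 0.1962]
ee_rot: [3.134, -0.161, 0.004]
force: [0.9, -0.5, 0.3]
width: 0.997
gripper_force: 0.0
```

```bash
python3 lk.py .03 .045 .036 .55 .75 -.09 .3
```

```text
top (307, 260, 26, 6) [556.1  -1.9] [57.7 11.7] 90.0 median z 0.037065281980105794
top (316, 200, 26, 26) [675.6 -23. ] [59.2 61. ] 90.0 median z 0.037065281980105794
side (294, 320, 53, 34) [606.7 223.3] [48.9 70.1] 74.6 median z 0.03620974378867849
side (230, 293, 15, 27) [740.2 170.6] [63.9 14.5] 89.9 median z 0.03620974378867849
side (359, 245, 6, 19) [554.5   0.9] [ 9.2 57.7] 2.0 median z 0.03620974378867849
side (305, 237, 9, 16) [651.7 -17.5] [14.9 50. ] 7.1 median z 0.03620974378867849
side (281, 236, 7, 17) [698.1 -13.1] [10.3 53.6] 10.6 median z 0.03620974378867849
```

>>> send_rows(motion="0 0.01 -0.045 0 0 0 2;0 0.01 -0.045 -0.01 0 0 2;0 0.01 -0.045 -0.03 0 0 2;0 0 0 -0.02 0 0 0;0 0 0 0 0 0 0")

```text
clock: 16.0
position: [0.6727, -0.0131, 0.1332]
ee_rot: [-3.14, -0.017, 0.005]
force: [-0.3, 0.5, 0.0]
width: 1.004
gripper_force: 0.0
```

>>> send_rows(motion="0 0 0 0 0 0 0")

```text
clock: 16.12
position: [0.6743, -0.0124, 0.1356]
ee_rot: [-3.14, -0.02, -0.002]
force: [-0.4, 0.7, 0.2]
width: 1.004
gripper_force: 0.0
```

>>> send_rows(motion="0 0.001 -0.0096 0 0 0 0;0 0 0 0 0 0 0;0 0 0 -0.03 0 0 0;0 0 0 -0.02 0 0 0;0.1 0 0 -0.008 0 0 0")

```text
clock: 16.75
position: [0.6741, -0.0249, 0.0751]
ee_rot: [3.142, 0.015, -0.003]
force: [0.9, 0.0, 0.7]
width: 0.934
gripper_force: 0.0
```

>>> send_rows(motion="0.2 0 0 0 0 0 0;0.25 0 0 0 0 0 0;0.28 0 0 0 0 0 0;0.3 0 0 0 0 0 0;0.32 0 0 0 0 0 0")

```text
clock: 17.38
position: [0.6753, -0.0239, 0.0771]
ee_rot: [-3.14, -0.016, -0.002]
force: [0.9, 3.8, 2.6]
width: 0.684
gripper_force: 1.5
```

>>> send_rows(motion="0.35 0 0 0 0 0 0;0.4 0 0 0 0 0 0;0.5 0 0 0 0 0 0;0.6 0 0 0 0 0 0", force=20)

```text
clock: 17.88
position: [0.6753, -0.0239, 0.077]
ee_rot: [-3.14, -0.016, -0.002]
force: [-0.3, 4.4, 6.2]
width: 0.67
gripper_force: 20.0
```

>>> send_rows(motion="0.6 0 0 0.02 0 0 0;0.6 0 0 0.03 0 0 0;0.6 0 0 0.03 0 0 0;0.6 -0.01 -0.039 0 0 0 0;0.6 -0.01 -0.039 0 0 0 0")

```text
clock: 18.5
position: [0.6545, -0.1046, 0.1578]
ee_rot: [3.14, 0.016, 0.001]
force: [-0.4, -0.4, -3.1]
width: 0.669
gripper_force: 20.0
```

>>> send_rows(motion="0.6 -0.01 -0.039 0 0 0 0;0.6 -0.01 -0.039 0 0 0 0;0.6 -0.011 -0.038 0 0 0 0;0.6 0 0 -0.02 0 0 0;0.6 0 0 0 0 0 0")

```text
clock: 19.12
position: [0.6222, -0.2199, 0.1358]
ee_rot: [-3.141, -0.013, 0.005]
force: [-0.0, 1.1, -2.2]
width: 0.672
gripper_force: 20.0
```

>>> send_rows(motion="0.6 0 0 -0.025 0 0 0;0.6 0 0 0 0 0 0;0.6 0 0 0 0 0 0")

```text
clock: 19.5
position: [0.6244, -0.2187, 0.1127]
ee_rot: [3.141, 0.016, 0.001]
force: [0.1, -0.8, -2.4]
width: 0.672
gripper_force: 20.0
```

```bash
python3 - <<'E'
from h import *
p,d=arm.get_image("side")
cv2.imwrite("pics/t2.png",cv2.resize(p[130:240,260:420],(640,440),interpolation=2))
E
```

```text
(no output)
```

View pics/t2.png

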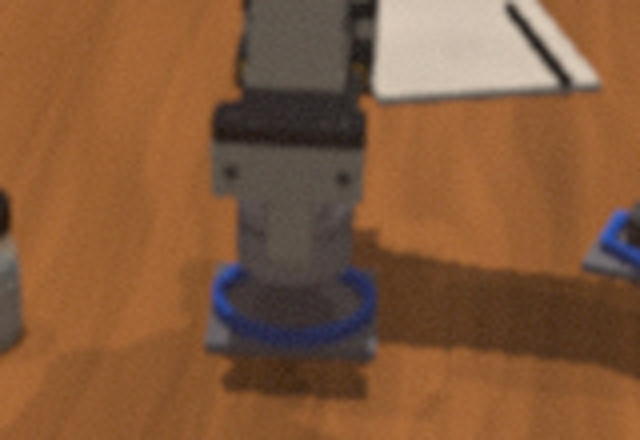

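The tin hangs centred over the round pocket ((295,240) over (293,300)). Lowering.

>>> send_rows(motion="0.6 0 0 -0.015 0 0 0;0.6 0 0 -0.01 0 0 0;0.6 0 0 -0.004 0 0 0;0.6 0 0 0 0 0 0;0.6 0 0 0 0 0 0")

```text
clock: 20.18
position: [0.6232, -0.2188, 0.0827]
ee_rot: [-3.141, -0.015, 0.002]
force: [-4.9, 1.9, 6.9]
width: 0.672
gripper_force: 20.0
```

>>> send_rows(motion="0.6 0 0 -0.001 0 0 0;0.6 0 0 0 0 0 0;0.6 0 0 0 0 0 0")

```text
clock: 20.55
position: [0.6233, -0.2187, 0.0827]
ee_rot: [-3.141, -0.015, 0.002]
force: [-7.3, 2.1, 15.1]
width: 0.671
gripper_force: 20.0
```

>>> send_rows(motion="0.31 0 0 0 0 0 0;0.28 0 0 0 0 0 0;0.2 0 0 0 0 0 0;0.1 0 0 0.02 0 0 0;0 0 0 0.05 0 0 0")

```text
clock: 21.18
position: [0.6226, -0.2186, 0.1511]
ee_rot: [-3.14, -0.015, 0.007]
force: [1.1, -0.4, 0.9]
width: 0.956
gripper_force: 0.0
```

>>> send_rows(motion="0 -0.015 0.04 0.04 0 0 3;0 -0.018 0.04 0 0 0 3;0 -0.02 0.04 0 0 0 3;0 0 0 0 0 0 2;0 0 0 0 0 0 0")

```text
clock: 21.8
position: [0.5714, -0.0996, 0.1927]
ee_rot: [3.125, 0.316, 0.002]
force: [0.1, -0.5, -0.1]
width: 0.994
gripper_force: 0.0
```

```bash
python3 lk.py .030 .05 .036 .45 .75 -.3 .06
```

```text
top (306, 262, 31, 30) [526.3  -4.9] [62.4 61.8] 11.4 median z 0.03704583412802228
side (359, 244, 39, 23) [5.253e+02 3.000e-01] [62.2 70. ] 10.4 median z 0.03679947827091572
side (319, 185, 30, 19) [ 622.6 -218.8] [61.7 82.1] 3.4 median z 0.03679947827091572
```

>>> send_rows(motion="0 -0.015 0.032 0 0 0 0;0 -0.015 0.032 -0.03 0 0 0;0 -0.015 0.032 -0.03 0 0 -0.5;0 0 0 0 0 0 0;0 0 0 0 0 0 0")

```text
clock: 22.52
position: [0.5268, -0.0041, 0.1318]
ee_rot: [3.126, 0.3, 0.001]
force: [0.4, 0.2, -0.1]
width: 0.999
gripper_force: 0.0
```

>>> send_rows(motion="0 0 0 -0.02 0 0 0;0 0 0 -0.015 0 0 0;0 0 0 0 0 0 0;0 0 0 0 0 0 0")

```text
clock: 23.02
position: [0.5263, -0.0033, 0.0969]
ee_rot: [3.127, 0.302, 0.001]
force: [0.7, 0.2, 0.4]
width: 1.005
gripper_force: 0.0
```

>>> send_rows(motion="0 0 0 -0.014 0 0 0;0.1 0 0 -0.005 0 0 0;0.2 0 0 0 0 0 0;0.25 0 0 0 0 0 0;0.28 0 0 0 0 0 0")

```text
clock: 23.65
position: [0.526, -0.0029, 0.0777]
ee_rot: [3.127, 0.303, 0.001]
force: [-0.6, -0.2, 0.8]
width: 0.725
gripper_force: 0.0
```

>>> send_rows(motion="0.3 0 0 0 0 0 0;0.33 0 0 0 0 0 0;0.4 0 0 0 0 0 0;0.5 0 0 0 0 0 0;0.6 0 0 0 0 0 0")

```text
clock: 24.28
position: [0.5261, -0.0033, 0.0777]
ee_rot: [3.127, 0.302, 0.001]
force: [0.1, -3.6, 5.3]
width: 0.672
gripper_force: 20.0
```

>>> send_rows(motion="0.6 0 0 0.02 0 0 0;0.6 0 0 0.03 0 0 0;0.6 0 0 0.03 0 0 0;0.6 -0.01 0.04 0 0 0 -2;0.6 -0.01 0.04 0 0 0 -2")

```text
clock: 24.9
position: [0.5053, 0.0782, 0.1576]
ee_rot: [-3.135, -0.19, -0.0]
force: [1.0, 0.2, -1.7]
width: 0.673
gripper_force: 20.0
```

>>> send_rows(motion="0.6 -0.01 0.04 0 0 0 -2;0.6 -0.01 0.04 0 0 0 -2;0.6 -0.01 0.04 0 0 0 -2;0.6 -0.01 0.04 0 0 0 -1;0.6 -0.01 0.04 0 0 0 0")

```text
clock: 25.52
position: [0.4546, 0.2787, 0.1571]
ee_rot: [3.141, 0.002, -0.002]
force: [-0.9, 0.1, -1.8]
width: 0.674
gripper_force: 20.0
```

>>> send_rows(motion="0.6 -0.0095 0.037 0 0 0 0;0.6 0 0 -0.02 0 0 0;0.6 0 0 -0.025 0 0 0;0.6 0 0 0 0 0 0;0.6 0 0 0 0 0 0")

```text
clock: 26.15
position: [0.4463, 0.3143, 0.1129]
ee_rot: [-3.141, -0.002, 0.0]
force: [-0.9, 0.1, -1.4]
width: 0.673
gripper_force: 20.0
```

```bash
python3 - <<'E'
from h import *
p,d=arm.get_image("side");q,e=arm.get_image("top")
cv2.imwrite("pics/b2.png",np.hstack([cv2.resize(p[300:450,360:520],(400,375),interpolation=2),cv2.resize(q[265:355,140:236],(400,375),interpolation=2)]))
E
```

```text
(no output)
```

View pics/b2.png

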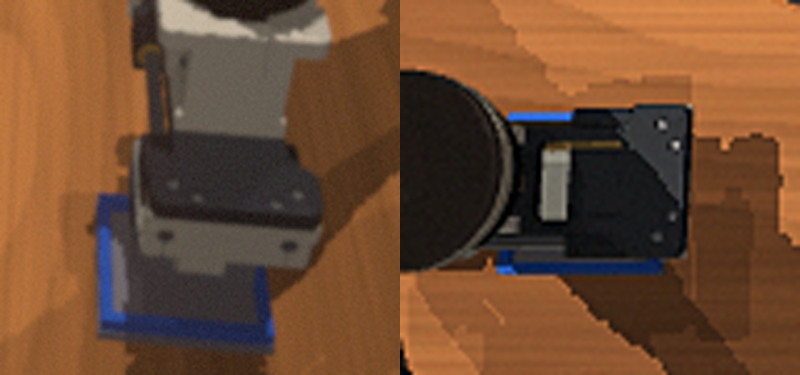

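The gripper is over the square tray, square to it; the right panel shows the rims at (540,117) and (580,265). The measured pose matches the target, so I'm lowering.

>>> send_rows(motion="0.6 0 0 -0.015 0 0 0;0.6 0 0 -0.009 0 0 0;0.6 0 0 -0.004 0 0 0;0.6 0 0 0 0 0 0;0.6 0 0 0 0 0 0")

```text
clock: 26.88
position: [0.4464, 0.3142, 0.0845]
ee_rot: [-3.142, -0.002, -0.0]
force: [-0.1, -0.8, -1.6]
width: 0.676
gripper_force: 20.0
```

>>> send_rows(motion="0.6 0 0 -0.001 0 0 0;0.6 0 0 0 0 0 0;0.6 0 0 0 0 0 0")

```text
clock: 27.25
position: [0.4465, 0.3142, 0.0836]
ee_rot: [-3.141, -0.001, -0.0]
force: [0.4, 0.2, -1.4]
width: 0.673
gripper_force: 20.0
```

>>> send_rows(motion="0.6 0 0 -0.001 0 0 0;0.6 0 0 0 0 0 0;0.6 0 0 0 0 0 0")

```text
clock: 27.62
position: [0.4465, 0.3142, 0.0835]
ee_rot: [-3.141, -0.002, -0.001]
force: [-2.5, -1.8, 12.2]
width: 0.671
gripper_force: 20.0
```

Contact. Releasing and withdrawing.

>>> send_rows(motion="0.31 0 0 0 0 0 0;0.28 0 0 0 0 0 0;0.2 0 0 0 0 0 0;0.1 0 0 0.02 0 0 0;0 0 0 0.05 0 0 0")

```text
clock: 28.25
position: [0.4452, 0.3131, 0.1513]
ee_rot: [3.138, 0.002, -0.006]
force: [0.6, 0.2, 0.4]
width: 0.963
gripper_force: 0.0
```

>>> send_rows(motion="0 0 -0.03 0.06 0 0 0;0 0 -0.055 0.02 0 0 0;0 0 -0.055 0 0 0 0;0 0 -0.055 0 0 0 0;0 0 -0.055 0 0 0 0")

```text
clock: 28.88
position: [0.4462, 0.0644, 0.2286]
ee_rot: [-3.142, -0.002, -0.001]
force: [0.3, 0.2, -0.5]
width: 1.001
gripper_force: 0.0
```

```bash
python3 - <<'E'
from h import *
q,e=arm.get_image("top");p,d=arm.get_image("side")
cv2.imwrite("pics/f.png",np.hstack([cv2.resize(q[140:360,130:490],(490,300),interpolation=2),cv2.resize(p[160:450,180:480],(310,300),interpolation=2)]))
for n,x,y,z in(("sq",.4465,.314,.042),("obl",.608,.22,.036),("rnd",.624,-.218,.042),("hex",.423,-.312,.028)):
  for c,D in(("top",e),("side",d)):
    X=depthpts(c,D);m=(abs(X[...,0]-x)<.045)&(abs(X[...,1]-y)<.045)&(abs(X[...,2]-z)<.006)
    for a,r,P in blobs(c,m,z,30):print(n,c,np.round(r[0],1),np.round(r[1],1),round(r[2],1),np.round(np.percentile(X[m][:,2],[5,50,95]),4))
E
```

```text
sq top [446.5 312.9] [60.  63.5] 0.0 [0.0395 0.0428 0.0457]
sq side [446.1 317.5] [62.  66.6] 0.1 [0.0398 0.0422 0.0439]
obl top [607.1 219.1] [44.1 68.4] 73.8 [0.0337 0.0369 0.0402]
obl side [606.7 223.7] [48.4 70.6] 73.6 [0.0322 0.0363 0.038 ]
rnd top [ 623.4 -217.2] [60.9 59.5] 90.0 [0.0397 0.043  0.0461]
rnd side [ 621.2 -212.1] [59.6 72. ] 5.8 [0.0373 0.0422 0.0442]
hex top [ 423.6 -312.7] [39.6 36.3] 78.7 [0.0236 0.029  0.0314]
```

View pics/f.png

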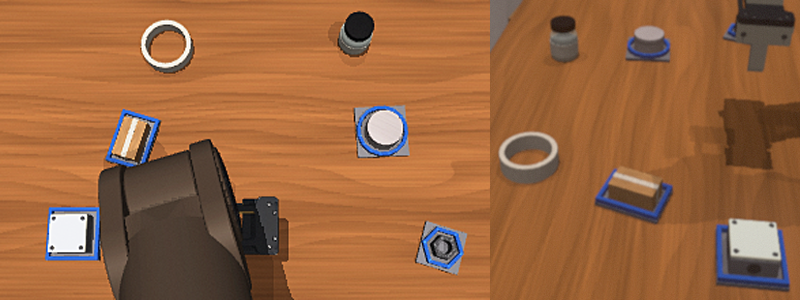

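All four spares lie flat inside their matching rims (box (70,233), carton (133,138), tin (384,130), nut (443,246)), with tops at the expected heights. The jar and tape haven't moved.

```bash
python3 -c "
from cell import arm
print(arm.sign_off())"
```

```text
the job is handed in; nothing more can be done
None
```

The job is handed in at about 29 s: nut, carton, tin and junction box each lie flat in their matching trays, and the jar and tape are where they were.

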